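# Transfer four optical parts to the other rack in reverse order

## Task

The next beam path runs the other way: move the four optical parts from the grey rack to the empty blue rack, in reverse order: seen from the robot, the part that stands leftmost in the grey rack goes into the rightmost bay of the blue rack, the second from the left into the second from the right, and so on. Set each part down on the floor in the middle of its own bay, the same way up as it stands now.

Things in the scene. Friction and masses are not known exactly. Their poses are not given: they have to be found in the camera images.
- old_rack: Light grey aluminium rack, fixed, holds the four parts. Origin: middle of underside; 236 mm long along y (to the robot's left within 13 degrees), 60 mm deep along x. Floor 10 mm above origin. 5 dividers, 4 mm thick, 8 mm above the floor, make 4 bays 54 mm wide, open to front and back, centres at x = 0, y = -87, -29, 29, 87 mm. A coloured liner lies in each bay.
- new_rack: Blue rack, shaped like the grey one, fixed, empty. Origin: middle of underside; y along it to the robot's left (within 13 degrees). Floor 10 mm above origin; bays 54 mm wide between dividers 8 mm above the floor, open to front and back, centres at x = 0, y = -87, -29, 29, 87 mm. Round the work: a post stand 240 mm tall at x 565-625, y -70 to -132 mm, and a screen 325 mm tall at y > 165 mm.
- lens_tube_mid (a point): black round lens tube standing on end, open at the top, 30 mm diameter, 52 mm tall; loose. The point is its centre, half-way up (26 mm above its underside); z is up.
- cube_mid (a point): black square beam-splitter cube with green windows, 39 x 39 mm, 40 mm tall; its x and y axes are square to its faces, and it may stand turned by up to about 7 degrees against the rack; loose. The point is its centre, half-way up (20 mm above its underside); z is up.
- white_case_mid (a point): white round flat lens case lying flat, 34 mm diameter, 14 mm thick; loose. The point is its centre, half-way up (7 mm above its underside); z is up.
- black_case_mid (a point): black round flat lens case with a white label on top, lying flat, 39 mm diameter, 16 mm thick; loose. The point is its centre, half-way up (8 mm above its underside); z is up.
- red_liner: red plastic liner plate, 52 x 50 mm and 4 mm thick, fixed to the floor of a bay of the grey rack; the lens tube stands on it at the start, so it shows where that part came from. Origin: centre of its underside.
- yellow_liner: yellow plastic liner plate, 52 x 50 mm and 4 mm thick, fixed to the floor of a bay of the grey rack; the cube stands on it at the start, so it shows where that part came from. Origin: centre of its underside.
- green_liner: green plastic liner plate, 52 x 50 mm and 4 mm thick, fixed to the floor of a bay of the grey rack; the white case stands on it at the start, so it shows where that part came from. Origin: centre of its underside.
- orange_liner: orange plastic liner plate, 52 x 50 mm and 4 mm thick, fixed to the floor of a bay of the grey rack; the black case stands on it at the start, so it shows where that part came from. Origin: centre of its underside.
Not all that is in view belongs to the job. What is shaped like the part that bears cube_mid but red is not meant.

How it is judged:
By the outcome, as a careful person would: the job done as asked, in the order asked, and still so for the second after the job is handed in, with the robot touching nothing.
It also fails if it takes over 96 s, if anything falls off the work surface, if the arm or the gripper's body presses on something with over 40 N, if the wrist force passes 120 N, or if a joint passes its speed limit or range.

## Robot

A 6-joint arm with a two-finger parallel gripper is mounted at the origin on a cart in front of the work surface, level with it; the furniture and walls round the work are solid. World frame = base frame: x ahead of the robot, y to its left, z up, the work surface at z = 0. Lengths are in mm, angles in degrees, forces in N, time in s.
With the tool pointing down it reaches from about 350 to 850 mm from the base axis. Payload 8.1 kg.
Tool frame: the origin (TCP) lies midway between the tips of the shut fingers; the grasp point (between the pads) lies 19 mm behind it; z points along the fingers, y is the line along which they close (so a half turn about z gives the same grasp; the last joint's range is limited). The gripper opens to 85 mm and grips with 20 to 120 N. Pads are 22 mm wide; open, the fingers measure 114 mm over their backs; the gripper's body (76 mm by 85 mm) begins 54 mm behind the grasp point. The pads swing forward as they close: fully open they stand 13 mm farther back than shut.
Start: joints at [-72.273, 7.471, 85.268, -0, 87.261, -4.893], TCP at [230.794, -553.841, 231.292] pointing down, gripper open.
Joint ranges: [-169.43, 169.43], [-51.17, 129.36], [1.28, 143.12], [-76.62, 256.62], [0, 156.53], [-152.29, 152.29]. Speed limits (degrees/s): [136.94, 136.94, 159.86, 180, 180, 180].

## Interface

Orientations are given as [roll, pitch, yaw] about the fixed x, y, z axes, in that order (R = Rz(yaw) Ry(pitch) Rx(roll)).
In Python, from bench import sense, snapshot, camera_params, hand_in, masks_of, pinpoint gives the robot as it stands.
- The arm moves only by the tool step_arm, never from a script. Its argument "targets" is a list of rows, each an object with "angular": the turn, a rotation vector about the tool's x, y, z scaled (see below), a list of three; "dp": the shift along the tool's x, y, z scaled (see below), a list of three; "fingers": the closure, from 0 (fully open) to 1 (shut). A call has exactly 8 rows; each row is the pose to reach, as a shift and turn from the pose commanded when the call began, along the tool's axes at that moment, turning the shorter way round; what a row does not reach only later rows make up. The controller multiplies each number of a shift by 0.2 m and each number of a turn by 180 degrees. A row lasts 1/8 s, in which the tool goes at most 62.5 mm and 10.7 degrees, less where a joint would pass 70% of its speed; a pose out of reach is approached as far as the arm can. A call with a number of a shift or a turn outside -1 to 1 is refused whole. A call with a gripper value outside its range is refused whole. The fingers move at their own pace and stop on an object; "newtons" is the grip in N (left out, the last holds). Time passes only in rows, so rows that repeat a pose let the fingers close, or fill a call up. It gives the time, the measured TCP pose, the force, the opening and the grip force at its end, in the units of the state.
- sense(): the state, without advancing time (a new reading comes with each control period).
- snapshot(name): name is "side" or "top" or "wrist"; returns the picture (384x512x3 uint8, blue, green, red); there is no depth.
- camera_params(name): a dict with "vfov" (degrees; the focal length in pixels is half the picture's height over the tangent of half this angle, whatever the lens; pixels are square), "cx", "cy" (the principal point, pixels), "R" (3x3) and "t" (3): a world point X has camera coordinates R X + t. Camera axes: x right, y down, z forward; pixel columns grow to the right and rows downward; lengths in mm; the calibration is good to about 2 mm. A picture is of the moment at which its call begins: read the wrist's pose just before it. camera_params takes no time and is no camera call; for the wrist camera it gives the pose at the moment of the call.
- hand_in(): hands the job in; it is judged then, once.
Trained networks look in the newest picture that a camera, given by its name, has taken for a name from the list of things; names that differ only in an ending like _2 or _b are one class to them, and where a whole thing is asked for, a point or a joint stands for the part that bears it (a point fixed in the world has none). Each returns a list of dicts, best first, with "conf" (0 to 1); they miss things now and then, are a little off and sometimes report something else, mostly with a low value. They report only what shows in the picture. A call takes as long as a camera call. They do not tell look-alikes from the thing itself.
- masks_of(camera, label): "pixels" (384x512 bool, what is visible of it) and "at" ([column, row] in pixels, amid what is visible of it).
- pinpoint(camera, label): "at" ([column, row] in pixels: a listed point, or the origin of a listed thing).
The state is a dict: "time": time; "joint_pos": joint angles; "qd": joint speeds; "joint_efforts": joint torques, N m; "tool_pos": TCP position; "tcp_rot": TCP orientation; "ft_force": force on the tool from outside, world axes, zero at the start; "wrist_torque": the same for the moment, N m; "finger_gap": finger opening in mm; "grip_force": force on a finger pad.
Only numpy, scipy, OpenCV 4.12 (cv2) and the standard library are available. Lean on these libraries where they do the work, as an engineer would, in place of code of your own. Each camera call takes 0.05 s, during which the arm holds its last target. There are 200 camera calls.

## Working session

There is one attempt and no reset: what is moved stays moved. The work goes in short steps, Python scripts to look and compute and a tool call to move; the robot and the scene stay as the last step left them, time stands still between calls to the robot, and variables do not carry over. Pictures are saved under pics/ and viewed, at most 14 in all, crops included, and the job is handed in when it is done.

Besides the shell and the picture viewer there is one more tool, called in YAML: its name, and indented under it one key for each argument. step_arm: Moves the arm, as the interface text tells. Its arguments: {"type":"object","properties":{"targets":{"type":"array","items":{"type":"object","properties":{"angular":{"type":"array","items":{"type":"number","minimum":-1,"maximum":1}},"dp":{"type":"array","items":{"type":"number","minimum":-1,"maximum":1}},"fingers":{"type":"number"}}}},"newtons":{"type":"number"}},"required":["targets"]}

```bash
mkdir -p pics; ls; cat > h.py <<'E'
import numpy as np, cv2
from bench import *
def ray(cam,px):
    p=camera_params(cam); R=np.array(p["R"]);t=np.array(p["t"])
    f=192/np.tan(np.radians(p["vfov"]/2))
    d=R.T@np.array([(px[0]-p["cx"])/f,(px[1]-p["cy"])/f,1]); return -R.T@t,d
def atz(cam,px,z):
    o,d=ray(cam,px); return o+d*(z-o[2])/d[2]
def proj(cam,X):
    p=camera_params(cam); f=192/np.tan(np.radians(p["vfov"]/2))
    c=np.array(p["R"])@np.array(X)+np.array(p["t"]); return [p["cx"]+f*c[0]/c[2],p["cy"]+f*c[1]/c[2]]
E
python3 - <<'E'
from h import *
np.set_printoptions(precision=1,suppress=True)
s=sense();print(s)
Z=dict(old_rack=0,new_rack=0,lens_tube_mid=40,cube_mid=34,white_case_mid=21,black_case_mid=22,red_liner=10,yellow_liner=10,green_liner=10,orange_liner=10)
for c in("top","side"):
    im=snapshot(c);cv2.imwrite(f"pics/{c}0.png",im);print(c,camera_params(c))
    for k,z in Z.items():
        for r in pinpoint(c,k)[:3]:
            print(c,k,round(r["conf"],2),np.array(r["at"]),atz(c,r["at"],z))
E
```

```text
pics
{'time': 0.0, 'joint_pos': array([-72.3,   7.5,  85.3,  -0. ,  87.3,  -4.9]), 'qd': array([ 0.1, -0.1,  0. ,  0. , -0. ,  0. ]), 'joint_efforts': array([ -0. , -56.9, -50.1,  -0. ,   0. ,  -0. ]), 'tool_pos': array([ 230.6, -553.3,  230.3]), 'tcp_rot': array([-179.9,   -0. ,   22.6]), 'ft_force': array([-0.6,  0.3, -0.1]), 'wrist_torque': array([0. , 0. , 0.1]), 'grip_force': 0.0, 'finger_gap': 85.58784998785401}
top {'vfov': 48.126292892536895, 'cx': 249.93352272112506, 'cy': 189.6091384811177, 'R': array([[-0. , -1. , -0. ],
       [-1. ,  0. , -0.1],
       [ 0.1, -0. , -1. ]]), 't': array([-142.5,  524. , 1047.9])}
top old_rack 0.7 [206.  212.9] [466.8 -34.4   0. ]
top new_rack 0.88 [326.6 201. ] [ 494.7 -342.3    0. ]
top lens_tube_mid 0.65 [216.5 213.7] [462.7 -64.2  40. ]
top cube_mid 0.7 [168.9 212.1] [467.9  53.7  34. ]
top cube_mid 0.61 [125.6 148.7] [627.6 163.9  34. ]
top cube_mid 0.56 [138.5 178.2] [552.8 130.3  34. ]
top white_case_mid 0.74 [238.4 211.3] [ 469.1 -117.5   21. ]
top white_case_mid 0.44 [190.8 214.5] [462.1   1.4  21. ]
top black_case_mid 0.5 [238.9 2
[... 383 characters left out ...]
: 53.03023744095739, 'cx': 257.229208487031, 'cy': 190.51248798032893, 'R': array([[-0.9, -0.5, -0. ],
       [-0.3,  0.6, -0.8],
       [ 0.4, -0.7, -0.7]]), 't': array([405.5, 251.3, 881.3])}
side new_rack 0.85 [292.7 163.4] [ 498.6 -329.1    0. ]
side lens_tube_mid 0.61 [260.2 207.3] [477.8 -55.6  40. ]
side cube_mid 0.74 [166.8 246.2] [625.1 171.6  34. ]
side cube_mid 0.56 [203.  245.8] [544.4 128.8  34. ]
side black_case_mid 0.58 [268.7 199.9] [ 479.  -110.9   22. ]
side red_liner 0.6 [261.4 214.7] [475.6 -58.1  10. ]
side yellow_liner 0.54 [245.8 245.8] [459.1  61.9  10. ]
side green_liner 0.5 [254.  226.6] [472.5  -8.1  10. ]
side orange_liner 0.44 [270.8 200.5] [ 478.2 -123.1   10. ]
```

View pics/top0.png

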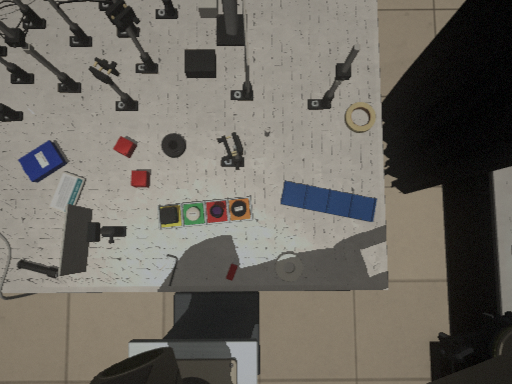

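View pics/side0.png

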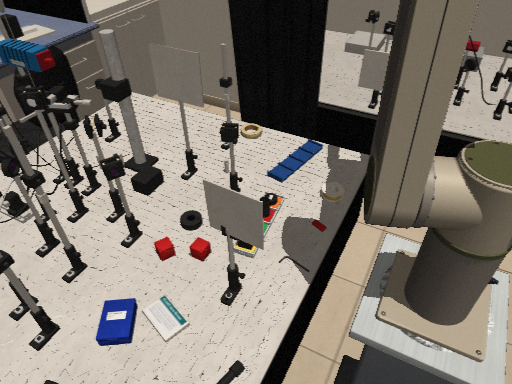

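The top picture shows the cube (169,214), white case (193,213), tube (217,210) and black case (239,208) from left to right in the grey rack. The blue rack is at (328,200), turned about -10°. The red cubes at (125,147) and (140,178) are decoys. I'll go in with the wrist camera over the blue rack first.

step_arm:
  targets:
    - {"dp": [0.5, -0.15, -0.2], "angular": [0, 0, -0.1], "fingers": 0}
    - {"dp": [1, -0.285, -0.3], "angular": [0, 0, -0.317], "fingers": 0}
    - {"dp": [1, -0.285, -0.3], "angular": [0, 0, -0.317], "fingers": 0}
    - {"dp": [1, -0.285, -0.3], "angular": [0, 0, -0.317], "fingers": 0}
    - {"dp": [1, -0.285, -0.3], "angular": [0, 0, -0.317], "fingers": 0}
    - {"dp": [1, -0.285, -0.3], "angular": [0, 0, -0.317], "fingers": 0}
    - {"dp": [1, -0.285, -0.3], "angular": [0, 0, -0.317], "fingers": 0}
    - {"dp": [1, -0.285, -0.3], "angular": [0, 0, -0.317], "fingers": 0}

```text
time: 2.1
tool_pos: [393.4, -424.4, 291.3]
tcp_rot: [-180.0, -0.0, 79.6]
ft_force: [0.6, 0.4, 0.2]
finger_gap: 85.6
grip_force: 0.0
```

```bash
python3 - <<'E'
from h import *
np.set_printoptions(precision=2,suppress=True)
s=sense();print(s["time"],s["tool_pos"],s["tcp_rot"],s["joint_pos"])
p=camera_params("wrist");im=snapshot("wrist");cv2.imwrite("pics/w1.png",im);print(p, -np.array(p["R"]).T@p["t"])
for x in pinpoint("wrist","new_rack")[:2]: print(x, atz("wrist",x["at"],0))
E
```

```text
2.1 [ 393.4  -424.37  291.27] [-180.     -0.     79.58] [-52.25   3.17  83.62   0.    93.21 -41.83]
{'vfov': 59.85334919039639, 'cx': 247.2376385115166, 'cy': 191.6369579063954, 'R': array([[ 0.98, -0.18,  0.  ],
       [-0.17, -0.94,  0.29],
       [-0.05, -0.28, -0.96]]), 't': array([-463.93, -385.65,  336.93])} [ 406.53 -352.76  433.33]
{'at': [314.3, 69.0], 'conf': 0.84} [ 492.28 -340.82    0.  ]
```

View pics/w1.png

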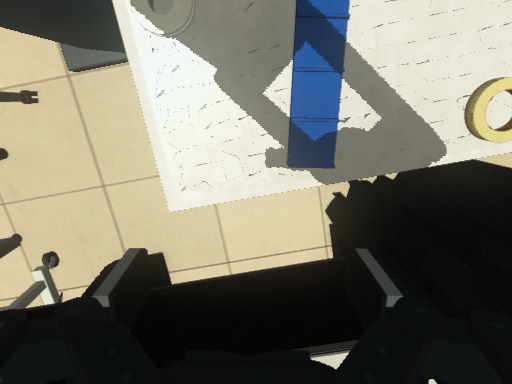

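Wrist picture: the blue rack runs from (315,167) up past the top edge, so I'll move to see all of it.

step_arm:
  targets:
    - {"dp": [0.21, 0.19, 0], "fingers": 0}
    - {"dp": [0.41, 0.38, 0], "fingers": 0}
    - {"dp": [0.41, 0.38, 0], "fingers": 0}
    - {"dp": [0.41, 0.38, 0], "fingers": 0}
    - {"dp": [0.41, 0.38, 0], "fingers": 0}
    - {"dp": [0.41, 0.38, 0], "fingers": 0}
    - {"dp": [0.41, 0.38, 0], "fingers": 0}
    - {"dp": [0.41, 0.38, 0], "fingers": 0}

```text
validation failed for argument at $.ta...
```

```bash
python3 - <<'E'
from h import *
np.set_printoptions(precision=2,suppress=True)
s=sense();print(s["time"],s["tool_pos"],s["tcp_rot"])
p=camera_params("wrist");im=snapshot("wrist");cv2.imwrite("pics/w2.png",im)
for x in pinpoint("wrist","new_rack")[:2]: print(x, atz("wrist",x["at"],0))
hsv=cv2.cvtColor(im,cv2.COLOR_BGR2HSV)
m=cv2.inRange(hsv,(100,130,40),(125,255,255)); 
m=cv2.morphologyEx(m,cv2.MORPH_CLOSE,np.ones((7,7)))
n,l,st,c=cv2.connectedComponentsWithStats(m); i=1+np.argmax(st[1:,4]); print(st[i])
cn=max(cv2.findContours((l==i).astype(np.uint8),0,1)[0],key=cv2.contourArea)
g=np.array([atz("wrist",q[0],10)[:2] for q in cn],np.float32)
print(cv2.minAreaRect(g))
v=im.copy();cv2.drawContours(v,[cn],-1,(0,255,255),1);cv2.imwrite("pics/w2b.png",v)
E
```

```text
2.2 [ 393.36 -424.41  291.26] [-180.     -0.     79.61]
{'at': [314.1, 69.4], 'conf': 0.83} [ 491.96 -341.19    0.  ]
[ 290    0   59  156 6904]
((491.3044738769531, -356.106201171875), (177.16729736328125, 60.40980529785156), 78.51869201660156)
```

View pics/w2b.png

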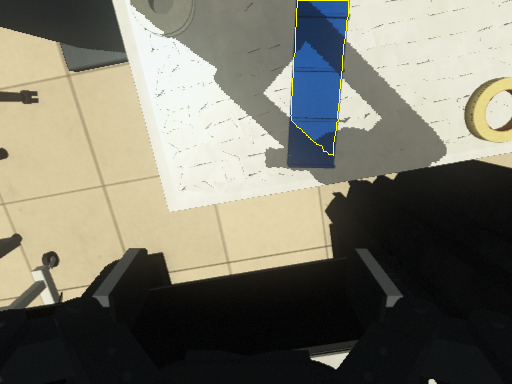

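The move was refused, so this is the same view as before: the rack mask runs from (315,0) to (335,155) and is cut short by the shadow. I'll resend it with the turn included.

step_arm:
  targets:
    - {"dp": [0.21, 0.19, 0], "angular": [0, 0, 0], "fingers": 0}
    - {"dp": [0.41, 0.38, 0], "angular": [0, 0, 0], "fingers": 0}
    - {"dp": [0.41, 0.38, 0], "angular": [0, 0, 0], "fingers": 0}
    - {"dp": [0.41, 0.38, 0], "angular": [0, 0, 0], "fingers": 0}
    - {"dp": [0.41, 0.38, 0], "angular": [0, 0, 0], "fingers": 0}
    - {"dp": [0.41, 0.38, 0], "angular": [0, 0, 0], "fingers": 0}
    - {"dp": [0.41, 0.38, 0], "angular": [0, 0, 0], "fingers": 0}
    - {"dp": [0.41, 0.38, 0], "angular": [0, 0, 0], "fingers": 0}

```text
time: 3.3
tool_pos: [482.7, -357.5, 291.3]
tcp_rot: [180.0, 0.0, 79.6]
ft_force: [-0.7, -0.1, 0.8]
finger_gap: 85.4
grip_force: 0.0
```

```bash
python3 - <<'E'
from h import *
np.set_printoptions(precision=2,suppress=True)
s=sense();print(s["time"],s["tool_pos"],s["tcp_rot"])
p=camera_params("wrist");im=snapshot("wrist");cv2.imwrite("pics/w3.png",im)
for x in pinpoint("wrist","new_rack")[:2]: print(x, atz("wrist",x["at"],0))
hsv=cv2.cvtColor(im,cv2.COLOR_BGR2HSV)
m=cv2.inRange(hsv,(95,110,20),(130,255,255)); 
m=cv2.morphologyEx(m,cv2.MORPH_CLOSE,np.ones((7,7)))
n,l,st,c=cv2.connectedComponentsWithStats(m); i=1+np.argmax(st[1:,4]); print(st[i])
cn=max(cv2.findContours((l==i).astype(np.uint8),0,1)[0],key=cv2.contourArea)
g=np.array([atz("wrist",q[0],10)[:2] for q in cn],np.float32)
print(cv2.minAreaRect(g))
r=masks_of("wrist","new_rack")[0]; mm=r["pixels"].astype(np.uint8)
c2=max(cv2.findContours(mm,0,1)[0],key=cv2.contourArea)
g=np.array([atz("wrist",q[0],10)[:2] for q in c2],np.float32); print("mask",r["conf"],cv2.minAreaRect(g))
v=im.copy();cv2.drawContours(v,[cn],-1,(0,255,255),1);cv2.drawContours(v,[c2],-1,(0,0,255),1);cv2.imwrite("pics/w3b.png",v)
E
```

```text
3.3 [ 482.7  -357.5   291.35] [180.     0.    79.65]
{'at': [252.4, 135.4], 'conf': 0.97} [ 493.17 -339.49    0.  ]
[ 230   37   51  191 8630]
((494.667236328125, -343.622314453125), (237.60008239746094, 59.07600784301758), 78.24888610839844)
mask 0.79 ((494.9894104003906, -343.13604736328125), (239.26145935058594, 60.27239990234375), 78.38011932373047)
```

View pics/w3b.png

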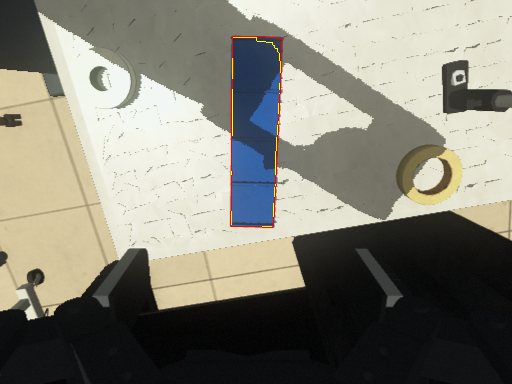

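The outline fits the rack from (233,37) to (273,227) and measures 239 x 60 mm. So the blue rack is at (494.8, -341.6) with yaw -11.6°. Next, over to the grey rack.

step_arm:
  targets:
    - {"dp": [0.3, -0.06, 0], "angular": [0, 0, -0.02], "fingers": 0}
    - {"dp": [0.6, -0.13, 0], "angular": [0, 0, -0.05], "fingers": 0}
    - {"dp": [0.9, -0.2, 0], "angular": [0, 0, -0.08], "fingers": 0}
    - {"dp": [1, -0.225, 0], "angular": [0, 0, -0.08], "fingers": 0}
    - {"dp": [1, -0.225, 0], "angular": [0, 0, -0.08], "fingers": 0}
    - {"dp": [1, -0.225, 0], "angular": [0, 0, -0.08], "fingers": 0}
    - {"dp": [1, -0.225, 0], "angular": [0, 0, -0.08], "fingers": 0}
    - {"dp": [1, -0.225, 0], "angular": [0, 0, -0.08], "fingers": 0}

```text
time: 4.45
tool_pos: [474.4, -153.4, 291.1]
tcp_rot: [-180.0, -0.0, 94.0]
ft_force: [0.0, -0.7, 0.9]
finger_gap: 85.1
grip_force: 0.0
```

step_arm:
  targets:
    - {"dp": [0.26, 0, 0], "angular": [0, 0, 0], "fingers": 0}
    - {"dp": [0.52, 0, 0], "angular": [0, 0, 0], "fingers": 0}
    - {"dp": [0.52, 0, 0], "angular": [0, 0, 0], "fingers": 0}
    - {"dp": [0.52, 0, 0], "angular": [0, 0, 0], "fingers": 0}
    - {"dp": [0.52, 0, 0], "angular": [0, 0, 0], "fingers": 0}
    - {"dp": [0.52, 0, 0], "angular": [0, 0, 0], "fingers": 0}
    - {"dp": [0.52, 0, 0], "angular": [0, 0, 0], "fingers": 0}
    - {"dp": [0.52, 0, 0], "angular": [0, 0, 0], "fingers": 0}

```text
time: 5.45
tool_pos: [467.1, -49.0, 291.3]
tcp_rot: [-180.0, -0.0, 94.0]
ft_force: [-0.0, 0.1, -0.4]
finger_gap: 85.3
grip_force: 0.0
```

```bash
cat > m.py <<'E'
from h import *
np.set_printoptions(precision=1,suppress=True)
s=sense();print(s["time"],s["tool_pos"],s["tcp_rot"])
p=camera_params("wrist");im=snapshot("wrist");v=im.copy()
Z=dict(old_rack=0,lens_tube_mid=40,cube_mid=34,white_case_mid=21,black_case_mid=22,red_liner=10,yellow_liner=10,green_liner=10,orange_liner=10)
for k,z in Z.items():
    for r in pinpoint("wrist",k)[:2]:
        if r["conf"]<.3: continue
        print(k,round(r["conf"],2),np.array(r["at"]),atz("wrist",r["at"],z)); cv2.circle(v,tuple(int(a) for a in r["at"]),2,(255,0,255),-1)
for k,z in (("old_rack",12),("cube_mid",54),("lens_tube_mid",66),("white_case_mid",28),("black_case_mid",30)):
    for r in masks_of("wrist",k)[:1]:
        c2=max(cv2.findContours(r["pixels"].astype(np.uint8),0,1)[0],key=cv2.contourArea)
        g=np.array([atz("wrist",q[0],z)[:2] for q in c2],np.float32); print("mask",k,r["conf"],cv2.minAreaRect(g))
        cv2.drawContours(v,[c2],-1,(0,0,255),1)
cv2.imwrite("pics/w4.png",cv2.resize(v[:260,100:420],None,fx=2.4,fy=2.4,interpolation=cv2.INTER_CUBIC)[:600])
E
python3 m.py
```

```text
5.45 [467.1 -49.  291.3] [-180.   -0.   94.]
old_rack 0.67 [248.5 168.4] [470.8 -72.8   0. ]
old_rack 0.57 [247.5 135.5] [466.4 -29.6   0. ]
lens_tube_mid 0.9 [247.2 167.1] [468.3 -62.3  40. ]
cube_mid 0.96 [247.   62.4] [459.7  55.8  34. ]
white_case_mid 0.74 [246.7 112.7] [463.3   0.3  21. ]
black_case_mid 0.71 [248.8 210.9] [ 474.9 -124.4   22. ]
red_liner 0.59 [251.  158.2] [472.9 -56.8  10. ]
green_liner 0.87 [244.6 115.3] [460.9  -3.6  10. ]
orange_liner 0.85 [246.4 202.2] [ 471.2 -116.7   10. ]
mask old_rack 0.76 ((467.1988525390625, -24.566993713378906), (61.62925720214844, 226.3101348876953), 5.2884602546691895)
mask cube_mid 0.8 ((460.5496826171875, 55.424583435058594), (37.841705322265625, 39.954010009765625), 7.059446811676025)
mask lens_tube_mid 0.69 ((468.826904296875, -56.614990234375), (29.39455795288086, 36.749385833740234), 4.069684982299805)
mask white_case_mid 0.78 ((464.3840637207031, -1.4875602722167969), (32.14105987548828, 33.59144973754883), 4.076291084289551)
mask black_case_mid 0.63 ((475.5696105957031, -113.10408782958984), (38.51167678833008, 41.785667419433594), 4.057406902313232)
```

View pics/w4.png

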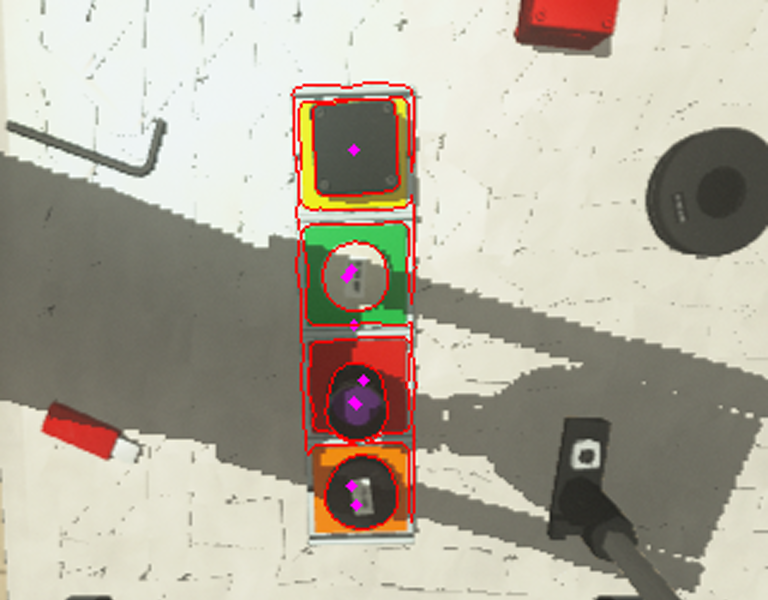

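The picture shows cube, white case, tube and black case at crop pixels (355,148), (355,275), (356,400) and (361,492), as expected. The rack yaw is about +4.5°, and the networks agree with the picture except for the black-case pinpoint, where I trust the mask. The cube goes first.

step_arm:
  targets:
    - {"dp": [0.2, 0, 0.2], "angular": [0, 0, -0.017], "fingers": 0}
    - {"dp": [0.4, 0, 0.4], "angular": [0, 0, -0.017], "fingers": 0}
    - {"dp": [0.524, 0, 0.65], "angular": [0, 0, -0.017], "fingers": 0}
    - {"dp": [0.524, 0, 0.95], "angular": [0, 0, -0.017], "fingers": 0}
    - {"dp": [0.524, 0, 0.95], "angular": [0, 0, -0.017], "fingers": 0}
    - {"dp": [0.524, 0, 0.95], "angular": [0, 0, -0.017], "fingers": 0}
    - {"dp": [0.524, 0, 0.95], "angular": [0, 0, -0.017], "fingers": 0}
    - {"dp": [0.524, 0, 0.95], "angular": [0, 0, -0.017], "fingers": 0}

```text
time: 7.2
tool_pos: [461.3, 55.6, 103.6]
tcp_rot: [179.8, 0.0, 97.1]
ft_force: [0.6, 0.2, 0.2]
finger_gap: 85.2
grip_force: 0.0
```

step_arm:
  newtons: 40
  targets:
    - {"dp": [0, 0, 0.2], "angular": [0, 0, 0], "fingers": 0}
    - {"dp": [0, 0, 0.407], "angular": [0, 0, 0], "fingers": 0}
    - {"dp": [0, 0, 0.407], "angular": [0, 0, 0], "fingers": 0}
    - {"dp": [0, 0, 0.407], "angular": [0, 0, 0], "fingers": 1}
    - {"dp": [0, 0, 0.407], "angular": [0, 0, 0], "fingers": 1}
    - {"dp": [0, 0, 0.407], "angular": [0, 0, 0], "fingers": 1}
    - {"dp": [0, 0, 0.407], "angular": [0, 0, 0], "fingers": 1}
    - {"dp": [0, 0, 0.407], "angular": [0, 0, 0], "fingers": 1}

```text
time: 8.2
tool_pos: [461.2, 55.9, 21.8]
tcp_rot: [179.8, 0.0, 97.1]
ft_force: [-1.0, -0.4, 6.7]
finger_gap: 37.6
grip_force: 40.8
```

step_arm:
  targets:
    - {"dp": [0, 0, -0.25], "angular": [0, 0, 0], "fingers": 1}
    - {"dp": [0, 0, -0.5], "angular": [0, 0, 0], "fingers": 1}
    - {"dp": [-0.2, -0.02, -0.55], "angular": [0, 0, 0.03], "fingers": 1}
    - {"dp": [-0.5, -0.05, -0.55], "angular": [0, 0, 0.06], "fingers": 1}
    - {"dp": [-0.8, -0.075, -0.55], "angular": [0, 0, 0.104], "fingers": 1}
    - {"dp": [-0.995, -0.095, -0.55], "angular": [0, 0, 0.104], "fingers": 1}
    - {"dp": [-0.995, -0.095, -0.55], "angular": [0, 0, 0.104], "fingers": 1}
    - {"dp": [-0.995, -0.095, -0.55], "angular": [0, 0, 0.104], "fingers": 1}

```text
time: 9.2
tool_pos: [465.4, -143.6, 130.0]
tcp_rot: [-180.0, -0.0, 78.4]
ft_force: [-0.6, -0.4, -2.6]
finger_gap: 37.8
grip_force: 41.8
```

step_arm:
  targets:
    - {"dp": [-0.25, 0.06, 0], "angular": [0, 0, 0], "fingers": 1}
    - {"dp": [-0.5, 0.12, 0], "angular": [0, 0, 0], "fingers": 1}
    - {"dp": [-0.75, 0.18, 0], "angular": [0, 0, 0], "fingers": 1}
    - {"dp": [-0.95, 0.235, 0], "angular": [0, 0, 0], "fingers": 1}
    - {"dp": [-0.95, 0.235, 0], "angular": [0, 0, 0], "fingers": 1}
    - {"dp": [-0.95, 0.235, 0], "angular": [0, 0, 0], "fingers": 1}
    - {"dp": [-0.95, 0.235, 0], "angular": [0, 0, 0], "fingers": 1}
    - {"dp": [-0.95, 0.235, 0], "angular": [0, 0, 0], "fingers": 1}

```text
time: 10.2
tool_pos: [473.8, -338.4, 130.0]
tcp_rot: [180.0, -0.0, 78.5]
ft_force: [0.1, 0.2, -1.9]
finger_gap: 37.4
grip_force: 41.8
```

step_arm:
  targets:
    - {"dp": [-0.2, 0.05, 0], "angular": [0, 0, 0], "fingers": 1}
    - {"dp": [-0.43, 0.106, 0], "angular": [0, 0, 0], "fingers": 1}
    - {"dp": [-0.43, 0.106, 0.1], "angular": [0, 0, 0], "fingers": 1}
    - {"dp": [-0.43, 0.106, 0.3], "angular": [0, 0, 0], "fingers": 1}
    - {"dp": [-0.43, 0.106, 0.45], "angular": [0, 0, 0], "fingers": 1}
    - {"dp": [-0.43, 0.106, 0.5], "angular": [0, 0, 0], "fingers": 1}
    - {"dp": [-0.43, 0.106, 0.5], "angular": [0, 0, 0], "fingers": 1}
    - {"dp": [-0.43, 0.106, 0.5], "angular": [0, 0, 0], "fingers": 1}

```text
time: 11.2
tool_pos: [478.0, -428.7, 31.8]
tcp_rot: [179.9, 0.1, 78.4]
ft_force: [-0.2, 0.2, -2.5]
finger_gap: 37.6
grip_force: 41.7
```

```bash
python3 - <<'E'
from h import *
np.set_printoptions(precision=2,suppress=True)
print(sense()["tool_pos"],sense()["tcp_rot"])
im=snapshot("wrist");cv2.imwrite("pics/w5.png",im)
print([(r["conf"],r["at"]) for r in pinpoint("wrist","cube_mid")[:1]],proj("wrist",[477.3,-426.9,10]))
E
```

```text
[ 477.98 -428.74   31.82] [179.87   0.09  78.44]
[(0.61, [247.9, 268.7])] [np.float64(245.00328696605638), np.float64(231.42875301411877)]
```

View pics/w5.png

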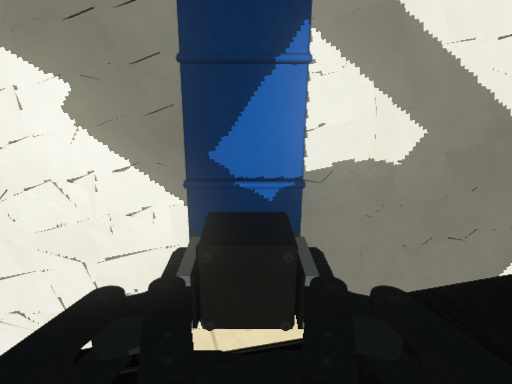

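The cube is held squarely over the rightmost bay: its front edge is at row 212 and the divider at row 183. Lower, release and lift.

step_arm:
  targets:
    - {"dp": [0.009, 0, 0.04], "angular": [0, 0, 0], "fingers": 1}
    - {"dp": [0.009, 0, 0.068], "angular": [0, 0, 0], "fingers": 1}
    - {"dp": [0.009, 0, 0.068], "angular": [0, 0, 0], "fingers": 1}
    - {"dp": [0.009, 0, 0.068], "angular": [0, 0, 0], "fingers": 0}
    - {"dp": [0.009, 0, 0.068], "angular": [0, 0, 0], "fingers": 0}
    - {"dp": [0.009, 0, 0.068], "angular": [0, 0, 0], "fingers": 0}
    - {"dp": [0.009, 0, -0.1], "angular": [0, 0, 0], "fingers": 0}
    - {"dp": [0.009, 0, -0.4], "angular": [0, 0, 0], "fingers": 0}

```text
time: 12.3
tool_pos: [475.4, -424.4, 107.2]
tcp_rot: [-179.7, -0.2, 78.4]
ft_force: [-0.2, -1.3, 0.5]
finger_gap: 85.7
grip_force: 0.0
```

step_arm:
  targets:
    - {"dp": [0.2, -0.04, -0.09], "angular": [0, 0, 0], "fingers": 0}
    - {"dp": [0.5, -0.1, -0.09], "angular": [0, 0, 0], "fingers": 0}
    - {"dp": [0.8, -0.16, -0.09], "angular": [0, 0, 0], "fingers": 0}
    - {"dp": [1, -0.2, -0.09], "angular": [0, 0, 0], "fingers": 0}
    - {"dp": [1, -0.2, -0.09], "angular": [0, 0, 0], "fingers": 0}
    - {"dp": [1, -0.2, -0.09], "angular": [0, 0, 0], "fingers": 0}
    - {"dp": [1, -0.2, -0.09], "angular": [0, 0, 0], "fingers": 0}
    - {"dp": [1, -0.2, -0.09], "angular": [0, 0, 0], "fingers": 0}

```text
time: 13.3
tool_pos: [478.1, -223.3, 127.8]
tcp_rot: [-180.0, 0.0, 78.3]
ft_force: [-0.6, 0.6, -0.4]
finger_gap: 85.4
grip_force: 0.0
```

step_arm:
  targets:
    - {"dp": [0.3, -0.08, 0], "angular": [0, 0, -0.03], "fingers": 0}
    - {"dp": [0.6, -0.17, 0], "angular": [0, 0, -0.06], "fingers": 0}
    - {"dp": [0.9, -0.25, 0], "angular": [0, 0, -0.09], "fingers": 0}
    - {"dp": [0.9, -0.25, 0], "angular": [0, 0, -0.09], "fingers": 0}
    - {"dp": [0.9, -0.25, 0], "angular": [0, 0, -0.09], "fingers": 0}
    - {"dp": [0.9, -0.25, 0], "angular": [0, 0, -0.09], "fingers": 0}
    - {"dp": [0.9, -0.25, 0], "angular": [0, 0, -0.09], "fingers": 0}
    - {"dp": [0.9, -0.25, 0], "angular": [0, 0, -0.09], "fingers": 0}

```text
time: 14.3
tool_pos: [465.4, -36.8, 127.8]
tcp_rot: [-180.0, 0.0, 94.5]
ft_force: [0.1, -0.3, 0.1]
finger_gap: 85.7
grip_force: 0.0
```

```bash
cat > loc.py <<'E'
from h import *
import sys
np.set_printoptions(precision=1,suppress=True)
print(sense()["time"],sense()["tool_pos"],sense()["tcp_rot"])
im=snapshot("wrist");v=im.copy()
for a in sys.argv[2:]:
    k,z,zt=a.split(",")
    for r in pinpoint("wrist",k)[:1]: print(k,"pin",round(r["conf"],2),atz("wrist",r["at"],float(z)))
    for r in masks_of("wrist",k)[:1]:
        c2=max(cv2.findContours(r["pixels"].astype(np.uint8),0,1)[0],key=cv2.contourArea)
        g=np.array([atz("wrist",q[0],float(zt))[:2] for q in c2],np.float32); print("mask",r["conf"],cv2.minAreaRect(g))
        cv2.drawContours(v,[c2],-1,(0,0,255),1)
cv2.imwrite(sys.argv[1],v)
E
python3 loc.py pics/w6.png white_case_mid,21,28 green_liner,10,14
```

```text
14.3 [465.4 -36.8 127.8] [-180.     0.    94.5]
white_case_mid pin 0.66 [465.5   0.1  21. ]
mask 0.97 ((463.9376220703125, -1.1420516967773438), (33.25133514404297, 33.60811996459961), 31.722171783447266)
mask 0.63 ((464.2962341308594, -2.8480186462402344), (34.01615524291992, 34.69473648071289), 4.596860408782959)
```

View pics/w6.png

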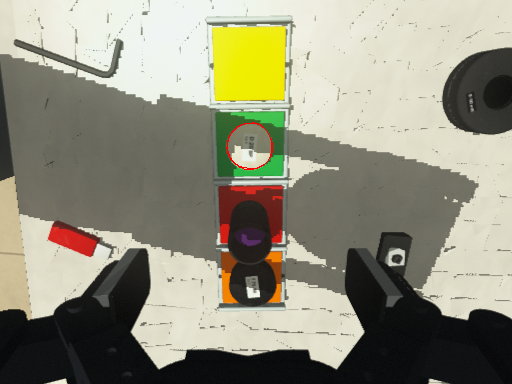

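The white case is at (250,147), outlined well, and the mask puts it at (464,-1). Descend and grip.

step_arm:
  newtons: 30
  targets:
    - {"dp": [0.1, 0.007, 0.05], "angular": [0, 0, 0], "fingers": 0}
    - {"dp": [0.178, 0.007, 0.25], "angular": [0, 0, 0], "fingers": 0}
    - {"dp": [0.178, 0.007, 0.45], "angular": [0, 0, 0], "fingers": 0}
    - {"dp": [0.178, 0.007, 0.566], "angular": [0, 0, 0], "fingers": 0}
    - {"dp": [0.178, 0.007, 0.566], "angular": [0, 0, 0], "fingers": 0}
    - {"dp": [0.178, 0.007, 0.566], "angular": [0, 0, 0], "fingers": 1}
    - {"dp": [0.178, 0.007, 0.566], "angular": [0, 0, 0], "fingers": 1}
    - {"dp": [0.178, 0.007, 0.566], "angular": [0, 0, 0], "fingers": 1}

```text
time: 15.55
tool_pos: [465.0, -0.5, 15.9]
tcp_rot: [179.9, 0.0, 94.6]
ft_force: [-2.6, -0.5, 18.4]
finger_gap: 33.2
grip_force: 30.1
```

step_arm:
  targets:
    - {"dp": [0, 0, 0], "angular": [0, 0, 0], "fingers": 1}
    - {"dp": [0, 0, 0], "angular": [0, 0, 0], "fingers": 1}
    - {"dp": [0, 0, -0.05], "angular": [0, 0, 0], "fingers": 1}
    - {"dp": [0, 0, -0.1], "angular": [0, 0, 0], "fingers": 1}
    - {"dp": [0, 0, -0.2], "angular": [0, 0, 0], "fingers": 1}
    - {"dp": [0, 0, -0.4], "angular": [0, 0, 0], "fingers": 1}
    - {"dp": [0, 0, -0.565], "angular": [0, 0, 0], "fingers": 1}
    - {"dp": [0, 0, -0.565], "angular": [0, 0, 0], "fingers": 1}

```text
time: 16.55
tool_pos: [466.6, -0.6, 131.9]
tcp_rot: [179.6, 0.1, 94.6]
ft_force: [0.1, -0.3, -0.0]
finger_gap: 32.9
grip_force: 29.9
```

step_arm:
  targets:
    - {"dp": [-0.25, -0.008, 0], "angular": [0, 0, 0.03], "fingers": 1}
    - {"dp": [-0.5, -0.015, 0], "angular": [0, 0, 0.06], "fingers": 1}
    - {"dp": [-0.75, -0.022, 0], "angular": [0, 0, 0.09], "fingers": 1}
    - {"dp": [-0.995, -0.03, 0], "angular": [0, 0, 0.09], "fingers": 1}
    - {"dp": [-0.995, -0.03, 0], "angular": [0, 0, 0.09], "fingers": 1}
    - {"dp": [-0.995, -0.03, 0], "angular": [0, 0, 0.09], "fingers": 1}
    - {"dp": [-0.995, -0.03, 0], "angular": [0, 0, 0.09], "fingers": 1}
    - {"dp": [-0.995, -0.03, 0], "angular": [0, 0, 0.09], "fingers": 1}

```text
time: 17.55
tool_pos: [474.1, -198.2, 127.6]
tcp_rot: [-180.0, -0.0, 78.5]
ft_force: [-0.2, -0.1, 0.6]
finger_gap: 32.8
grip_force: 29.9
```

step_arm:
  targets:
    - {"dp": [-0.25, 0.07, 0], "angular": [0, 0, 0], "fingers": 1}
    - {"dp": [-0.5, 0.15, 0], "angular": [0, 0, 0], "fingers": 1}
    - {"dp": [-0.7, 0.21, 0], "angular": [0, 0, 0], "fingers": 1}
    - {"dp": [-0.82, 0.24, 0], "angular": [0, 0, 0], "fingers": 1}
    - {"dp": [-0.82, 0.24, 0.1], "angular": [0, 0, 0], "fingers": 1}
    - {"dp": [-0.82, 0.24, 0.3], "angular": [0, 0, 0], "fingers": 1}
    - {"dp": [-0.82, 0.24, 0.4], "angular": [0, 0, 0], "fingers": 1}
    - {"dp": [-0.82, 0.24, 0.4], "angular": [0, 0, 0], "fingers": 1}

```text
time: 18.55
tool_pos: [486.7, -367.1, 45.0]
tcp_rot: [-179.7, -0.2, 78.5]
ft_force: [0.0, -0.2, 0.5]
finger_gap: 32.8
grip_force: 29.9
```

```bash
python3 loc.py pics/w7.png new_rack,0,18 white_case_mid,47,54; python3 -c "
from h import *
print(proj('wrist',[489,-370,10]))"
```

```text
18.55 [ 486.7 -367.1   45. ] [-179.7   -0.2   78.5]
new_rack pin 0.85 [ 496.3 -345.9    0. ]
mask 0.68 ((502.4604187011719, -319.2738342285156), (122.98292541503906, 59.885929107666016), 78.48163604736328)
white_case_mid pin 0.69 [ 488.9 -375.    47. ]
[np.float64(246.46701033250622), np.float64(221.8767011754439)]
```

View pics/w7.png

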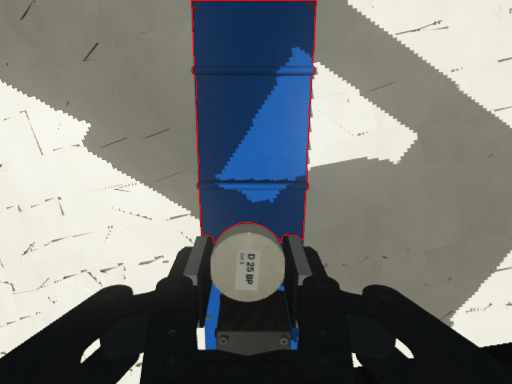

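The white case is held level at (247,262), over the second bay, with the cube standing in the bay behind it. Lower and release.

step_arm:
  targets:
    - {"dp": [0, 0, 0.1], "angular": [0, 0, 0], "fingers": 1}
    - {"dp": [0, 0, 0.17], "angular": [0, 0, 0], "fingers": 1}
    - {"dp": [0, 0, 0.178], "angular": [0, 0, 0], "fingers": 1}
    - {"dp": [0, 0, 0.178], "angular": [0, 0, 0], "fingers": 1}
    - {"dp": [0, 0, 0.178], "angular": [0, 0, 0], "fingers": 0}
    - {"dp": [0, 0, 0.178], "angular": [0, 0, 0], "fingers": 0}
    - {"dp": [0, 0, 0.178], "angular": [0, 0, 0], "fingers": 0}
    - {"dp": [0, 0, 0.1], "angular": [0, 0, 0], "fingers": 0}

```text
time: 19.8
tool_pos: [487.1, -368.5, 26.8]
tcp_rot: [-179.8, -0.1, 78.4]
ft_force: [-0.3, -0.4, -0.2]
finger_gap: 85.4
grip_force: 0.0
```

step_arm:
  targets:
    - {"dp": [0, 0, -0.25], "angular": [0, 0, 0], "fingers": 0}
    - {"dp": [0.2, -0.05, -0.5], "angular": [0, 0, 0], "fingers": 0}
    - {"dp": [0.5, -0.12, -0.5], "angular": [0, 0, 0], "fingers": 0}
    - {"dp": [0.75, -0.18, -0.5], "angular": [0, 0, 0], "fingers": 0}
    - {"dp": [1, -0.24, -0.5], "angular": [0, 0, 0], "fingers": 0}
    - {"dp": [1, -0.24, -0.5], "angular": [0, 0, 0], "fingers": 0}
    - {"dp": [1, -0.24, -0.5], "angular": [0, 0, 0], "fingers": 0}
    - {"dp": [1, -0.24, -0.5], "angular": [0, 0, 0], "fingers": 0}

```text
time: 20.8
tool_pos: [481.5, -165.1, 128.3]
tcp_rot: [180.0, 0.0, 78.4]
ft_force: [-0.1, 0.1, 0.5]
finger_gap: 85.8
grip_force: 0.0
```

step_arm:
  targets:
    - {"dp": [0.15, -0.06, 0], "angular": [0, 0, -0.03], "fingers": 0}
    - {"dp": [0.317, -0.124, 0], "angular": [0, 0, -0.06], "fingers": 0}
    - {"dp": [0.317, -0.124, 0], "angular": [0, 0, -0.09], "fingers": 0}
    - {"dp": [0.317, -0.124, 0], "angular": [0, 0, -0.09], "fingers": 0}
    - {"dp": [0.317, -0.124, 0], "angular": [0, 0, -0.09], "fingers": 0}
    - {"dp": [0.317, -0.124, 0], "angular": [0, 0, -0.09], "fingers": 0}
    - {"dp": [0.317, -0.124, 0], "angular": [0, 0, -0.09], "fingers": 0}
    - {"dp": [0.317, -0.124, 0], "angular": [0, 0, -0.09], "fingers": 0}

```text
time: 21.8
tool_pos: [469.7, -96.9, 127.7]
tcp_rot: [-180.0, -0.0, 94.6]
ft_force: [0.2, 0.7, -0.4]
finger_gap: 85.0
grip_force: 0.0
```

```bash
python3 loc.py pics/w8.png lens_tube_mid,40,66 black_case_mid,22,30
```

```text
21.8 [469.7 -96.9 127.7] [-180.    -0.    94.6]
lens_tube_mid pin 0.66 [468.8 -60.4  40. ]
mask 0.62 ((468.794189453125, -59.34073257446289), (29.15154457092285, 34.1144905090332), 4.595709800720215)
black_case_mid pin 0.73 [ 476.4 -118.3   22. ]
mask 0.73 ((476.06378173828125, -113.36823272705078), (38.433937072753906, 40.071258544921875), 47.06156921386719)
```

View pics/w8.png

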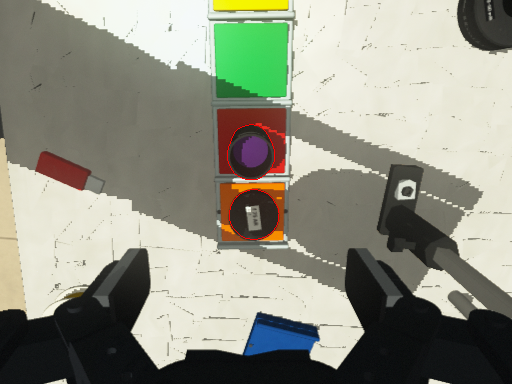

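The tube is at (250,152) and the black case at (253,214). Their measured positions are about (468.8,-60.5) and (476,-115). The tube is next.

step_arm:
  newtons: 30
  targets:
    - {"dp": [0.1, 0.01, 0], "angular": [0, 0, 0], "fingers": 0}
    - {"dp": [0.182, 0.01, 0.1], "angular": [0, 0, 0], "fingers": 0}
    - {"dp": [0.182, 0.01, 0.35], "angular": [0, 0, 0], "fingers": 0}
    - {"dp": [0.182, 0.01, 0.51], "angular": [0, 0, 0], "fingers": 0}
    - {"dp": [0.182, 0.01, 0.51], "angular": [0, 0, 0], "fingers": 0}
    - {"dp": [0.182, 0.01, 0.51], "angular": [0, 0, 0], "fingers": 1}
    - {"dp": [0.182, 0.01, 0.51], "angular": [0, 0, 0], "fingers": 1}
    - {"dp": [0.182, 0.01, 0.51], "angular": [0, 0, 0], "fingers": 1}

```text
time: 23.05
tool_pos: [469.9, -60.7, 27.1]
tcp_rot: [179.9, 0.0, 94.6]
ft_force: [-0.7, 0.4, 1.3]
finger_gap: 32.2
grip_force: 1.2
```

step_arm:
  targets:
    - {"dp": [0, 0, 0], "angular": [0, 0, 0], "fingers": 1}
    - {"dp": [0, 0, 0], "angular": [0, 0, 0], "fingers": 1}
    - {"dp": [0, 0, -0.05], "angular": [0, 0, 0], "fingers": 1}
    - {"dp": [0, 0, -0.1], "angular": [0, 0, 0], "fingers": 1}
    - {"dp": [0, 0, -0.2], "angular": [0, 0, 0], "fingers": 1}
    - {"dp": [0, 0, -0.4], "angular": [0, 0, 0], "fingers": 1}
    - {"dp": [0, 0, -0.55], "angular": [0, 0, 0], "fingers": 1}
    - {"dp": [0, 0, -0.55], "angular": [0, 0, 0], "fingers": 1}

```text
time: 24.05
tool_pos: [471.0, -60.9, 139.4]
tcp_rot: [179.7, 0.1, 94.6]
ft_force: [0.8, -0.7, -0.0]
finger_gap: 29.4
grip_force: 29.8
```

step_arm:
  targets:
    - {"dp": [-0.25, -0.008, 0], "angular": [0, 0, 0.03], "fingers": 1}
    - {"dp": [-0.5, -0.015, 0], "angular": [0, 0, 0.06], "fingers": 1}
    - {"dp": [-0.75, -0.022, 0], "angular": [0, 0, 0.09], "fingers": 1}
    - {"dp": [-0.995, -0.03, 0], "angular": [0, 0, 0.09], "fingers": 1}
    - {"dp": [-0.995, -0.03, 0], "angular": [0, 0, 0.09], "fingers": 1}
    - {"dp": [-0.995, -0.03, 0], "angular": [0, 0, 0.09], "fingers": 1}
    - {"dp": [-0.995, -0.03, 0], "angular": [0, 0, 0.09], "fingers": 1}
    - {"dp": [-0.995, -0.03, 0], "angular": [0, 0, 0.09], "fingers": 1}

```text
time: 25.05
tool_pos: [478.9, -258.2, 135.6]
tcp_rot: [-180.0, -0.0, 78.5]
ft_force: [0.6, -0.3, -1.1]
finger_gap: 29.2
grip_force: 29.8
```

step_arm:
  targets:
    - {"dp": [-0.12, 0.08, 0], "angular": [0, 0, 0], "fingers": 1}
    - {"dp": [-0.241, 0.16, 0], "angular": [0, 0, 0], "fingers": 1}
    - {"dp": [-0.241, 0.16, 0.1], "angular": [0, 0, 0], "fingers": 1}
    - {"dp": [-0.241, 0.16, 0.25], "angular": [0, 0, 0], "fingers": 1}
    - {"dp": [-0.241, 0.16, 0.4], "angular": [0, 0, 0], "fingers": 1}
    - {"dp": [-0.241, 0.16, 0.475], "angular": [0, 0, 0], "fingers": 1}
    - {"dp": [-0.241, 0.16, 0.475], "angular": [0, 0, 0], "fingers": 1}
    - {"dp": [-0.241, 0.16, 0.475], "angular": [0, 0, 0], "fingers": 1}

```text
time: 26.05
tool_pos: [501.2, -313.1, 41.9]
tcp_rot: [179.9, 0.0, 78.4]
ft_force: [0.0, 0.4, -1.9]
finger_gap: 29.3
grip_force: 29.9
```

```bash
python3 loc.py pics/w9.png lens_tube_mid,40,66
```

```text
26.05 [ 501.2 -313.1   41.9] [179.9   0.   78.4]
lens_tube_mid pin 0.69 [ 499.9 -322.7   40. ]
mask 0.56 ((501.85711669921875, -313.64208984375), (55.992530822753906, 32.61250686645508), 76.48726654052734)
```

View pics/w9.png

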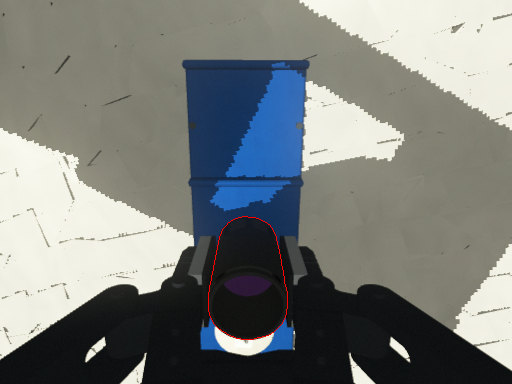

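The tube is held upright at (248,280), over the third bay; the divider is at row 182 and the white case sits behind. Lower and release.

step_arm:
  targets:
    - {"dp": [0, 0, 0.05], "angular": [0, 0, 0], "fingers": 1}
    - {"dp": [0, 0, 0.08], "angular": [0, 0, 0], "fingers": 1}
    - {"dp": [0, 0, 0.092], "angular": [0, 0, 0], "fingers": 1}
    - {"dp": [0, 0, 0.092], "angular": [0, 0, 0], "fingers": 1}
    - {"dp": [0, 0, 0.092], "angular": [0, 0, 0], "fingers": 0}
    - {"dp": [0, 0, 0.092], "angular": [0, 0, 0], "fingers": 0}
    - {"dp": [0, 0, 0.092], "angular": [0, 0, 0], "fingers": 0}
    - {"dp": [0, 0, 0.02], "angular": [0, 0, 0], "fingers": 0}

```text
time: 27.2
tool_pos: [499.3, -312.0, 35.6]
tcp_rot: [-179.8, -0.1, 78.4]
ft_force: [-1.0, -0.5, -0.0]
finger_gap: 85.7
grip_force: 0.0
```

step_arm:
  targets:
    - {"dp": [0, 0, -0.2], "angular": [0, 0, 0], "fingers": 0}
    - {"dp": [0, 0, -0.45], "angular": [0, 0, 0], "fingers": 0}
    - {"dp": [0.2, -0.07, -0.45], "angular": [0, 0, -0.03], "fingers": 0}
    - {"dp": [0.5, -0.15, -0.45], "angular": [0, 0, -0.06], "fingers": 0}
    - {"dp": [0.8, -0.25, -0.45], "angular": [0, 0, -0.09], "fingers": 0}
    - {"dp": [0.92, -0.31, -0.45], "angular": [0, 0, -0.09], "fingers": 0}
    - {"dp": [0.92, -0.31, -0.45], "angular": [0, 0, -0.09], "fingers": 0}
    - {"dp": [0.92, -0.31, -0.45], "angular": [0, 0, -0.09], "fingers": 0}

```text
time: 28.2
tool_pos: [477.2, -120.8, 127.6]
tcp_rot: [179.9, 0.1, 94.6]
ft_force: [-0.0, -0.6, -0.6]
finger_gap: 85.5
grip_force: 0.0
```

step_arm:
  newtons: 30
  targets:
    - {"dp": [0.03, -0.004, 0.1], "angular": [0, 0, 0], "fingers": 0}
    - {"dp": [0.03, -0.004, 0.3], "angular": [0, 0, 0], "fingers": 0}
    - {"dp": [0.03, -0.004, 0.5], "angular": [0, 0, 0], "fingers": 0}
    - {"dp": [0.03, -0.004, 0.565], "angular": [0, 0, 0], "fingers": 0}
    - {"dp": [0.03, -0.004, 0.565], "angular": [0, 0, 0], "fingers": 0}
    - {"dp": [0.03, -0.004, 0.565], "angular": [0, 0, 0], "fingers": 0}
    - {"dp": [0.03, -0.004, 0.565], "angular": [0, 0, 0], "fingers": 0}
    - {"dp": [0.03, -0.004, 0.565], "angular": [0, 0, 0], "fingers": 0}

```text
time: 29.2
tool_pos: [476.2, -114.5, 14.7]
tcp_rot: [179.9, 0.0, 94.6]
ft_force: [-0.6, 0.2, -0.0]
finger_gap: 85.0
grip_force: 0.0
```

step_arm:
  targets:
    - {"dp": [0, 0, -0.005], "angular": [0, 0, 0], "fingers": 1}
    - {"dp": [0, 0, -0.005], "angular": [0, 0, 0], "fingers": 1}
    - {"dp": [0, 0, -0.005], "angular": [0, 0, 0], "fingers": 1}
    - {"dp": [0, 0, -0.005], "angular": [0, 0, 0], "fingers": 1}
    - {"dp": [0, 0, -0.005], "angular": [0, 0, 0], "fingers": 1}
    - {"dp": [0, 0, -0.055], "angular": [0, 0, 0], "fingers": 1}
    - {"dp": [0, 0, -0.2], "angular": [0, 0, 0], "fingers": 1}
    - {"dp": [0, 0, -0.405], "angular": [0, 0, 0], "fingers": 1}

```text
time: 30.2
tool_pos: [474.2, -113.9, 94.7]
tcp_rot: [-179.9, -0.1, 94.6]
ft_force: [-0.2, -0.5, 0.3]
finger_gap: 37.7
grip_force: 30.2
```

step_arm:
  targets:
    - {"dp": [-0.2, 0.0, 0], "angular": [0, 0, 0.03], "fingers": 1}
    - {"dp": [-0.45, 0.05, 0], "angular": [0, 0, 0.06], "fingers": 1}
    - {"dp": [-0.72, 0.123, 0], "angular": [0, 0, 0.09], "fingers": 1}
    - {"dp": [-0.72, 0.123, 0], "angular": [0, 0, 0.09], "fingers": 1}
    - {"dp": [-0.72, 0.123, 0.05], "angular": [0, 0, 0.09], "fingers": 1}
    - {"dp": [-0.72, 0.123, 0.2], "angular": [0, 0, 0.09], "fingers": 1}
    - {"dp": [-0.72, 0.123, 0.27], "angular": [0, 0, 0.09], "fingers": 1}
    - {"dp": [-0.72, 0.123, 0.27], "angular": [0, 0, 0.09], "fingers": 1}

```text
time: 31.2
tool_pos: [510.2, -254.2, 39.1]
tcp_rot: [-179.8, -0.1, 78.5]
ft_force: [-0.4, -0.3, -0.5]
finger_gap: 37.9
grip_force: 30.3
```

```bash
python3 loc.py pics/w10.png black_case_mid,40,48
```

```text
31.2 [ 510.2 -254.2   39.1] [-179.8   -0.1   78.5]
black_case_mid pin 0.84 [ 509.4 -262.4   40. ]
mask 0.6 ((511.6410217285156, -259.3393249511719), (45.82257843017578, 39.96503829956055), 78.3518295288086)
```

View pics/w10.png

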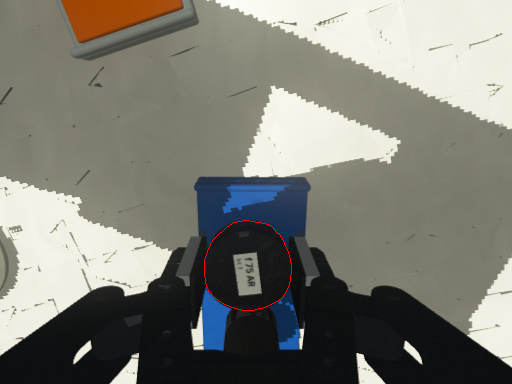

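The black case is held level at (248,266) over the leftmost bay, with the tube behind it. Lower and release.

step_arm:
  targets:
    - {"dp": [0, 0, 0.1], "angular": [0, 0, 0], "fingers": 1}
    - {"dp": [0, 0, 0.14], "angular": [0, 0, 0], "fingers": 1}
    - {"dp": [0, 0, 0.148], "angular": [0, 0, 0], "fingers": 1}
    - {"dp": [0, 0, 0.148], "angular": [0, 0, 0], "fingers": 1}
    - {"dp": [0, 0, 0.148], "angular": [0, 0, 0], "fingers": 0}
    - {"dp": [0, 0, 0.148], "angular": [0, 0, 0], "fingers": 0}
    - {"dp": [0, 0, 0.148], "angular": [0, 0, 0], "fingers": 0}
    - {"dp": [0, 0, 0.08], "angular": [0, 0, 0], "fingers": 0}

```text
time: 32.35
tool_pos: [510.5, -255.2, 24.1]
tcp_rot: [-179.9, -0.0, 78.4]
ft_force: [0.0, 0.3, 0.5]
finger_gap: 85.3
grip_force: 0.0
```

step_arm:
  targets:
    - {"dp": [0, 0, -0.2], "angular": [0, 0, 0], "fingers": 0}
    - {"dp": [0, 0, -0.5], "angular": [0, 0, 0], "fingers": 0}
    - {"dp": [-0.2, -0.05, -0.8], "angular": [0, 0, 0], "fingers": 0}
    - {"dp": [-0.5, -0.1, -1], "angular": [0, 0, 0], "fingers": 0}
    - {"dp": [-0.53, -0.1, -1], "angular": [0, 0, 0], "fingers": 0}
    - {"dp": [-0.53, -0.1, -1], "angular": [0, 0, 0], "fingers": 0}
    - {"dp": [-0.53, -0.1, -1], "angular": [0, 0, 0], "fingers": 0}
    - {"dp": [-0.53, -0.1, -1], "angular": [0, 0, 0], "fingers": 0}

```text
time: 33.35
tool_pos: [470.5, -354.0, 223.0]
tcp_rot: [-179.9, -0.1, 78.5]
ft_force: [-0.4, -0.2, 0.5]
finger_gap: 85.5
grip_force: 0.0
```

```bash
python3 loc.py pics/w11.png new_rack,0,12 cube_mid,30,50 white_case_mid,17,24 lens_tube_mid,36,62 black_case_mid,18,26; python3 - <<'E'
import cv2; v=cv2.imread("pics/w11.png"); cv2.imwrite("pics/w11b.png",cv2.resize(v[0:300,110:400],None,fx=2,fy=2))
E
```

```text
33.35 [ 470.5 -354.   223. ] [-179.9   -0.1   78.5]
new_rack pin 0.8 [ 496.1 -344.     0. ]
mask 0.9 ((495.1551208496094, -344.11767578125), (240.32228088378906, 61.373863220214844), 78.0777816772461)
cube_mid pin 0.58 [ 478.4 -427.3   30. ]
mask 0.9 ((479.5004577636719, -421.00994873046875), (48.725440979003906, 37.72027587890625), 78.45336151123047)
white_case_mid pin 0.96 [ 488.8 -370.7   17. ]
mask 0.86 ((488.1033935546875, -372.31243896484375), (33.129459381103516, 34.15922164916992), 15.77255916595459)
lens_tube_mid pin 0.84 [ 502.1 -314.5   36. ]
mask 0.89 ((500.5714416503906, -315.0416564941406), (30.991506576538086, 29.823366165161133), 78.75421142578125)
black_case_mid pin 0.77 [ 511.9 -261.6   18. ]
mask 0.83 ((511.8702392578125, -260.1828308105469), (38.48701477050781, 37.78398132324219), 46.285621643066406)
```

View pics/w11b.png

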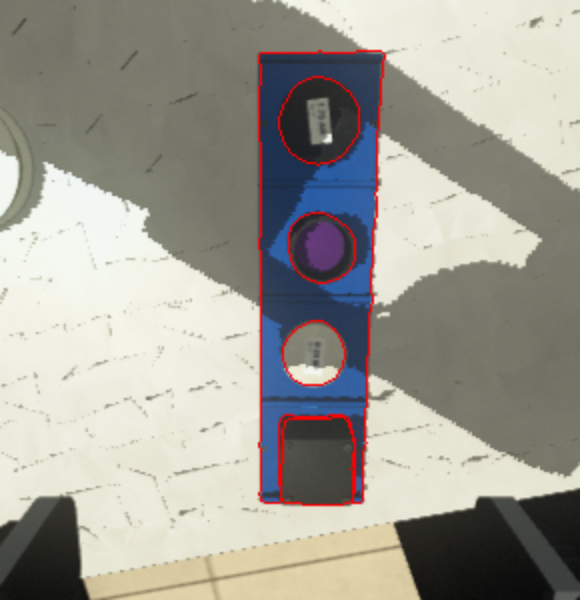

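All four parts stand centred in their bays. From the robot's left these hold the black case (319,121), tube (322,247), white case (314,353) and cube (317,458). Handing in.

```bash
python3 -c "
from bench import *
print(hand_in())"
```

```text
the job is handed in; nothing more can be done
None
```

I moved all four parts to the blue rack in reverse order; from the robot's left it now holds the black case, lens tube, white case and cube, each upright near the middle of its bay in the last picture, and I handed the job in at about 34 s without getting a verdict back.

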